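# Free a spoon caught under a step bin's lid by its pedal

## Robot

A 6-joint arm with a two-finger parallel gripper is mounted at the origin on the work surface. World frame = base frame: x ahead of the robot, y to its left, z up, the work surface at z = 0. Lengths are in m, angles in degrees, forces in N, time in s.
With the tool pointing down it reaches from about 0.2 to 0.875 m from the base axis. Payload 3.4 kg.
Tool frame: the origin (TCP) lies where the fingers leave the gripper's body, on its centre line; the fingertips stand 97 mm ahead of it and the grasp point (between the pads) lies 78 mm ahead of it; z points along the fingers, y is the line along which they close (so a half turn about z gives the same grasp; the last joint's range is limited). The gripper opens to 94 mm and grips with 3 to 60 N. Pads are 16 mm wide; open, the fingers measure 119 mm over their backs; the gripper's body (75 mm by 177 mm) begins 78 mm behind the grasp point.
Start: joints at [66.463, 15.808, 86.224, -0, 77.962, -6.933], TCP at [0.164, 0.551, 0.303] pointing down, gripper open.
Joint ranges: [-165.64, 165.64], [-43.16, 119.46], [12.63, 154.43], [-67.54, 247.53], [6.08, 155.33], [-154.97, 154.97]. Speed limits (degrees/s): [147.25, 147.25, 180, 180, 180, 180].

## Interface

Orientations are given as [roll, pitch, yaw] about the fixed x, y, z axes, in that order (R = Rz(yaw) Ry(pitch) Rx(roll)).
In Python, from rig import ctrl gives the robot as it stands. The module is installed in compiled form; this text tells all that it offers.
- The arm moves only by the shell command python3 -m creep 'ROWS'. ROWS is JSON, a list that holds one entry, the list of rows, each a list of 5 numbers: the shift along the tool's x, y, z in mm, then the turn about the tool's z in degrees, then the opening in per cent of the stroke, from 0 (shut) to 100 (fully open). A call has 1 to 5 rows; each row shifts and turns the commanded pose from where the row before left it, along the tool's axes as they then stand; what a row does not reach is not made up. A row lasts 1/12 s, in which the tool goes at most 41.7 mm and 7.16 degrees, less where a joint would pass 70% of its speed; a pose out of reach is approached as far as the arm can. A call is refused whole if a number of a shift passes 41.7 or a number of a turn 7.16, either way. A call with a gripper value outside its range is refused whole. The fingers move at their own pace and stop on an object; the grip force is fixed at half the most. Time passes only in rows, so rows that do not move let the fingers close. It gives the time, the measured TCP pose, the force, the opening and the grip force at its end, in the units of the state.
- ctrl.read_state(): the state, without advancing time (a new reading comes with each control period).
- ctrl.snapshot(name): name is "scene" or "top" or "wrist"; returns a dict with "pixels" (480x640x3 uint8, red, green, blue), "fovy" (degrees; the focal length in pixels is half the picture's height over the tangent of half this angle, whatever the lens; pixels are square), "cx", "cy" (the principal point, pixels), "R" (3x3) and "t" (3): a world point X has camera coordinates R X + t; the wrist camera has in their place "T_tool_cam" (4x4, takes a point from camera to tool coordinates, whose origin is the TCP and whose axes are the flange's). Camera axes: x right, y down, z forward; pixel columns grow to the right and rows downward; lengths in m; the calibration is good to about 2 mm. A picture is of the moment at which its call begins: read the wrist's pose just before it. There is no depth.
- ctrl.finish_job(): hands the job in; it is judged then, once.
The state is a dict: "time_s": time; "joint_positions": joint angles; "dq": joint speeds; "joint_torque": joint torques, N m; "eef_pos": TCP position; "tcp_rot": TCP orientation; "ft_force": force on the tool from outside, world axes, zero at the start; "moment": the same for the moment, N m; "gripper_width": finger opening in m; "finger_force": force on a finger pad.
Only numpy, scipy, OpenCV 4.12 (cv2) and the standard library are available. Lean on these libraries where they do the work, as an engineer would, in place of code of your own. Each camera call takes 0.05 s, during which the arm holds its last target. There are 200 camera calls.

## Task

A used plastic spoon is caught under the lid of the step bin on the cake counter and keeps it ajar. Press the bin's pedal down with the fingertips until the lid stands wide open and the spoon has dropped inside, then ease the pedal back up so that the lid settles fully shut without slamming, and let go. As hygiene asks, work by the pedal alone: do not touch the lid or the spoon, and leave everything else on the counter where it stands.

Things in the scene. Friction and masses are not known exactly. Their poses are not given: they have to be found in the camera images.
- bin: Round step bin, cream painted shell 160 mm across on a black foot, rim 215 mm above the counter, 236 mm tall with the lid shut; it does not move or tip. Origin: centre of its underside, on the counter. Its -x axis points out towards the pedal, +x to the lid hinge at the back, z up. The shell is 80 mm in radius (the foot 84 mm) and rises straight up behind the pedal, so a hand above the pedal must lean away from the bin or be narrow.
- lid_front (a point): Front edge of the bin's domed round steel lid, on its flat underside, above the pedal: 85 mm out from the bin's axis and 216 mm above the counter when shut. The lid is 170 mm across, 20 mm high, about 0.2 kg, and swings up and back about a level hinge 91 mm behind the bin's axis. Not to be touched.
- lid (a joint): Opening of the lid, rad: 0 fully shut, 1.2 fully open; about 0.06 at the start, when it rests on the spoon. It has no damper and does not stay open: let go, it falls and bangs. It always stands at 5 times the pedal's angle.
- pedal (a joint): Angle of the pedal, rad: 0 fully up (lid shut), 0.24 fully down against its stop (lid fully open). The pivot is a level axis under the bin's centre, 16 mm above the counter, so the pedal swings down in an arc. It takes about 6 to 10 N at the pad to start the lid, less as it opens; the lid's weight brings the pedal back up.
- pedal_pad (a point): Point to press, on top of the steel pedal's ribbed pad: 119 mm out from the bin's axis and 44 mm above the counter with the pedal up, about 15 mm above it fully down. The pad is 62 mm wide and 6 mm thick, and reaches from the shell to 22 mm beyond this point. It moves with the pedal; each mm down opens the lid by about 0.042 rad. Its axes are the bin's, tilting with the pedal.
- spoon: Used teal plastic spoon, 142 mm long, handle 10 mm wide and 6 mm thick, 14 g, lying across the rim at the bin's +y side, pinched under the lid: handle end sticking out 40 to 52 mm beyond the shell, bowl inside. Origin: underside of the handle where it crosses the rim; +y runs out along the handle. Once the lid lifts it tips into the bin by itself. Not to be touched.
- mug: White mug, 76 mm wide plus its handle, 88 mm high, beside the bin; origin under its centre. Leave alone.
- jar: Amber glass jar with steel cap, 68 mm wide, 105 mm high, beside the bin; origin under its centre. Leave alone.
- cakebox: Pink cake box 160 x 130 mm, 115 mm high with its grip; origin under its centre. Leave alone.
- cups: Stack of white cups, 81 mm wide, 135 mm high; origin under its centre. Leave alone.
- spray: White bottle with a blue label, 60 mm wide, 170 mm high; origin under its centre. Leave alone.
- tape: Black desk tape dispenser 150 x 58 mm, 96 mm high; origin under its centre. Leave alone.
- candle_jar: Small blue ceramic pot, 60 mm wide, 50 mm high; origin under its centre. Leave alone.

How it is judged:
By the outcome, as a careful person would: the job done as asked, in the order asked, and still so for the second after the job is handed in, with the robot touching nothing.
It also fails if it takes over 45 s, if anything falls off the work surface, if the arm or the gripper's body presses on something with over 40 N, if the wrist force passes 120 N, or if a joint passes its speed limit or range.

## Working session

There is one attempt and no reset: what is moved stays moved. The work goes in short steps, Python scripts to look and compute and a shell command to move; the robot and the scene stay as the last step left them, time stands still between calls to the robot, and variables do not carry over. Pictures are saved under pics/ and viewed, at most 10 in all, crops included, and the job is handed in when it is done.

```bash
mkdir -p pics
python3 - <<'E'
from rig import ctrl
import cv2,numpy as np
s=ctrl.read_state();print({k:np.round(v,3).tolist() for k,v in s.items()})
for n in("scene","top"):
    d=ctrl.snapshot(n);cv2.imwrite(f"pics/{n}1.png",d["pixels"][:,:,::-1]);print(n,d["fovy"],d["cx"],d["cy"],np.round(d["R"],4).tolist(),np.round(d["t"],4).tolist())
E
```

```text
{'time_s': 0.0, 'joint_positions': [66.464, 15.846, 86.295, -0.002, 77.961, -6.933], 'dq': [-0.062, 0.02, 0.047, 0.02, -0.022, 0.059], 'joint_torque': [0.001, -40.458, -23.723, 0.07, 0.035, -0.0], 'eef_pos': [0.164, 0.551, 0.302], 'tcp_rot': [-179.899, -0.011, 163.397], 'ft_force': [0.235, 0.481, -0.28], 'moment': [0.019, 0.089, 0.006], 'finger_force': 0.0, 'gripper_width': 0.094}
scene 56.36083869473505 322.4367894126619 242.9860713650023 [[-0.4364, 0.8997, 0.0122], [0.6675, 0.3328, -0.6661], [-0.6034, -0.2825, -0.7457]] [0.2649, -0.2388, 1.591]
top 44.98947899069495 314.7544523932436 240.75105424207186 [[-0.008, -0.9999, -0.01], [-0.9958, 0.0089, -0.0909], [0.091, 0.0092, -0.9958]] [0.0007, 0.5332, 1.4885]
```

View pics/scene1.png

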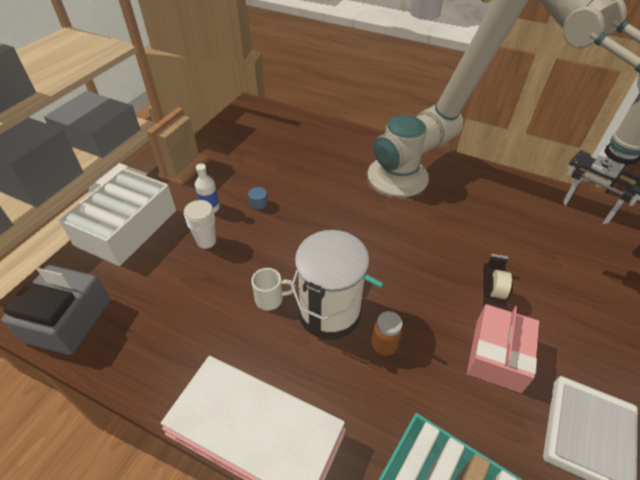

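View pics/top1.png

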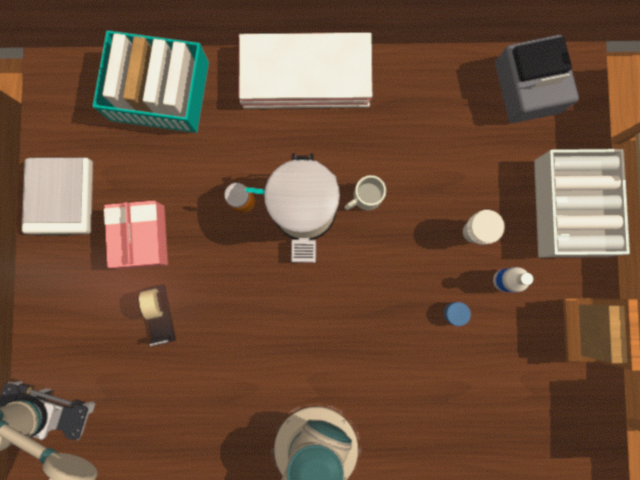

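The top view shows the bin's lid at about (302,198) with the pedal pad at (303,250), on the robot's side. The spoon's teal handle is at (253,191), the jar at (240,197) and the mug at (369,193). I'll enlarge the pedal next.

```bash
cat > h.py <<'E'
import numpy as np
from rig import ctrl
def ray(d,u,v,z,R=None,t=None):
    f=240/np.tan(np.radians(d["fovy"]/2)); c=np.array([(u-d["cx"])/f,(v-d["cy"])/f,1])
    R=np.array(d["R"]);t=np.array(d["t"]);o=-R.T@t;w=R.T@c
    return o+w*(z-o[2])/w[2]
E
python3 - <<'E'
import cv2
from rig import ctrl
import numpy as np
i=cv2.imread("pics/top1.png")[145:275,220:395]
cv2.imwrite("pics/crop1.png",cv2.resize(i,None,fx=4.5,fy=4.5,interpolation=cv2.INTER_CUBIC))
print(np.round(ctrl.snapshot("wrist")["T_tool_cam"],3))
E
```

```text
[[ 0.001 -0.974 -0.228  0.065]
 [ 1.     0.001  0.001  0.001]
 [-0.001 -0.228  0.974 -0.082]
 [ 0.     0.     0.     1.   ]]
```

View pics/crop1.png

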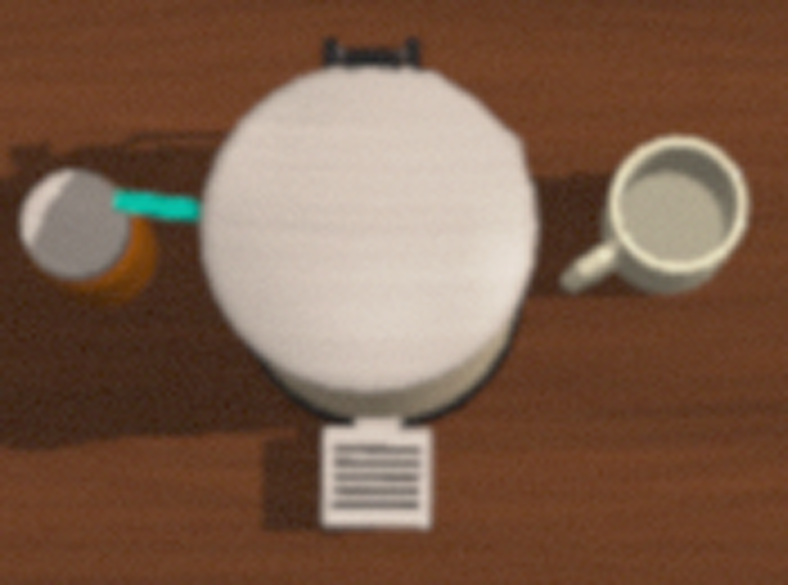

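The crop shows the pad's front corners at (322,527) and (431,527), and its rear edge at row 427. The hinge is at (372,52) and the lid's centre at about (370,228).

Run:
```python
from h import *
d=ctrl.snapshot("top")
P=lambda u,v,z:ray(d,220+u/4.5,145+v/4.5,z)
a,b,c,e=P(322,527,.042),P(431,527,.042),P(322,427,.042),P(432,427,.042)
h=P(372,52,.216);l=P(370,228,.228)
f=(a+b)/2;r=(c+e)/2
for n,p in zip("a b c e front rear hinge lid".split(),(a,b,c,e,f,r,h,l)):print(n,p.round(4))
print(np.linalg.norm(a-b),np.linalg.norm(f-r))
yaw=lambda v:np.degrees(np.arctan2(v[1],v[0]))
print(yaw(h-f),yaw(h-r),yaw(c-a),yaw(e-b),yaw(a-b)-90)
s=ctrl.read_state();print(s["eef_pos"],s["tcp_rot"])
```

```text
a [0.4769 0.0561 0.042 ]
b [ 0.4764 -0.0062  0.042 ]
c [0.5343 0.0559 0.042 ]
e [ 0.5338 -0.0072  0.042 ]
front [0.4767 0.025  0.042 ]
rear [0.534  0.0243 0.042 ]
hinge [0.7111 0.0207 0.216 ]
lid [0.6178 0.022  0.228 ]
0.062300874389165636 0.05738864641242747
-1.0326434774685362 -1.1574374708414545 -0.25238025355760985 -1.0427231697311634 -0.49202036559849205
[0.16425078 0.55083539 0.30215738] [-1.79940154e+02 -8.35814698e-03  1.63392452e+02]
```

Everything fits the given sizes: the pad measures 62 mm across, the bin axis is at (0.618, 0.023), and the bin's yaw is about -0.9°. I'll press at about 130 mm out, at (0.487, 0.025), with the fingers shut and the tool at yaw 179.1.

```bash
python3 -m creep '[[[0,0,0,-5.2,0],[0,0,0,-5.2,0],[0,0,0,-5.2,0],[0,0,0,0,0],[0,0,0,0,0]]]'
python3 -m creep '[[[-20,-32,0,0,0],[-20,-32,0,0,0],[-20,-32,0,0,0],[-20,-32,0,0,0],[-20,-32,0,0,0]]]'
python3 -m creep '[[[-20,-32,0,0,0],[-20,-32,0,0,0],[-20,-32,0,0,0],[-20,-32,0,0,0],[0,0,0,0,0]]]'
```

```text
time_s: 0.62
eef_pos: [0.1643, 0.551, 0.3025]
tcp_rot: [-180.0, -0.0, 178.9]
ft_force: [0.1, -0.5, -0.0]
gripper_width: 0.0641
finger_force: 0.0
time_s: 1.03
eef_pos: [0.2619, 0.3878, 0.3027]
tcp_rot: [180.0, 0.0, 178.9]
ft_force: [0.4, 0.5, 0.1]
gripper_width: 0.0303
finger_force: 0.0
time_s: 1.45
eef_pos: [0.3421, 0.2552, 0.3028]
tcp_rot: [-179.8, 0.2, 178.5]
ft_force: [-0.9, 0.4, 0.5]
gripper_width: 0.0008
finger_force: 0.0
```

```bash
python3 -m creep '[[[-19,-32,0,0,0],[-19,-32,0,0,0],[-19,-32,0,0,0],[-19,-32,0,0,0],[-19,-32,0,0,0]]]'
python3 -m creep '[[[-19,-32,0,0,0],[-19,-32,0,0,0],[0,0,0,0,0],[0,0,0,0,0]]]'
```

```text
time_s: 1.87
eef_pos: [0.4319, 0.0973, 0.3029]
tcp_rot: [180.0, 0.0, 178.9]
ft_force: [0.3, 0.9, -0.7]
gripper_width: 0.0007
finger_force: 0.0
time_s: 2.2
eef_pos: [0.469, 0.0328, 0.3024]
tcp_rot: [180.0, -0.0, 178.7]
ft_force: [0.0, 0.1, -0.9]
gripper_width: 0.0005
finger_force: 0.0
```

```bash
python3 -m creep '[[[0,-4,30,0,0],[0,-4,30,0,0],[0,0,30,0,0],[0,0,30,0,0],[0,0,10,0,0]]]'
python3 -m creep '[[[-7,0,0,0,0],[-7,0,0,0,0],[-4,0,0,0,0],[0,0,0,0,0]]]'
python3 - <<'E'
from h import *
import cv2
for n in("wrist","scene"):
    d=ctrl.snapshot(n);i=d["pixels"][:,:,::-1]
    cv2.imwrite(f"pics/{n}2.png",i if n=="wrist" else cv2.resize(i[200:360,220:433],None,fx=3.7,fy=3.7,interpolation=cv2.INTER_CUBIC))
E
```

```text
time_s: 2.62
eef_pos: [0.4648, 0.0277, 0.1692]
tcp_rot: [179.9, -0.4, 179.0]
ft_force: [-1.0, -0.5, -0.3]
gripper_width: 0.0002
finger_force: 0.0
time_s: 2.95
eef_pos: [0.4886, 0.0258, 0.1742]
tcp_rot: [-180.0, 0.3, 179.0]
ft_force: [0.4, -0.5, 0.6]
gripper_width: 0.0006
finger_force: 0.0
```

View pics/wrist2.png

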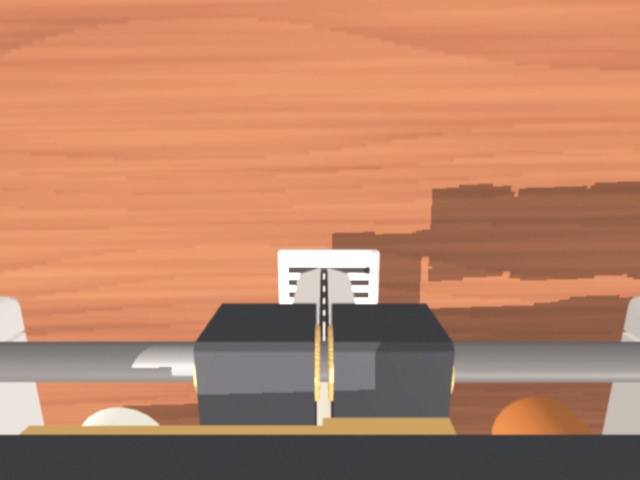

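View pics/scene2.png

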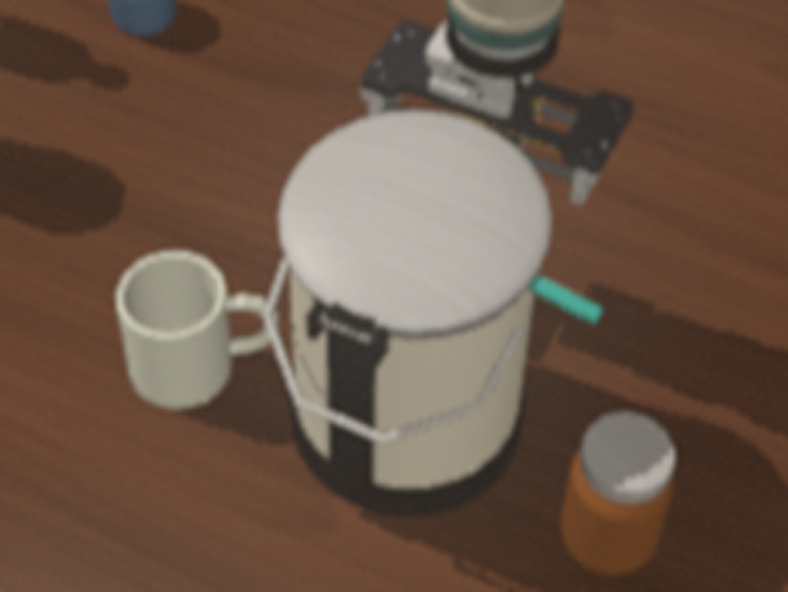

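The wrist view shows the shut fingers over the pad, which spans about (278–380, 250–300), centred and clear of the bin. The scene view shows the lid resting on the spoon. I'll go down slowly.

```bash
python3 -m creep '[[[0,0,12,0,0],[0,0,12,0,0],[0,0,3,0,0],[0,0,2,0,0],[0,0,0,0,0]]]'
python3 -m creep '[[[0,0,2,0,0],[0,0,2,0,0],[0,0,2,0,0],[0,0,0,0,0]]]'
```

```text
time_s: 3.47
eef_pos: [0.4861, 0.0253, 0.1439]
tcp_rot: [180.0, 0.0, 179.0]
ft_force: [-0.2, -0.2, -0.1]
gripper_width: 0.0004
finger_force: 0.0
time_s: 3.8
eef_pos: [0.4864, 0.0253, 0.1383]
tcp_rot: [-180.0, 0.1, 179.0]
ft_force: [-1.4, 1.0, 7.2]
gripper_width: 0.0004
finger_force: 3.8
```

Contact came at about z 0.139, as expected, with 7 N. Pressing on.

```bash
python3 -m creep '[[[0,0,2,0,0],[0,0,2,0,0],[0,0,2,0,0],[0,0,2,0,0],[0,0,2,0,0]]]'
python3 -m creep '[[[0,0,2,0,0],[0,0,2,0,0],[0,0,2,0,0],[0,0,2,0,0],[0,0,2,0,0]]]'
python3 -m creep '[[[0,0,2,0,0],[0,0,1,0,0],[0,0,1,0,0],[0,0,1,0,0],[0,0,0,0,0]]]'
```

```text
time_s: 4.22
eef_pos: [0.4852, 0.0253, 0.1283]
tcp_rot: [-180.0, -0.1, 179.0]
ft_force: [-4.3, -0.0, 7.1]
gripper_width: 0.0002
finger_force: 3.8
time_s: 4.63
eef_pos: [0.4846, 0.0254, 0.1178]
tcp_rot: [-180.0, -0.2, 179.0]
ft_force: [-3.4, -0.3, 5.3]
gripper_width: 0.0006
finger_force: 2.6
time_s: 5.05
eef_pos: [0.4865, 0.0254, 0.1125]
tcp_rot: [180.0, 0.0, 179.0]
ft_force: [-2.4, 1.1, 2.2]
gripper_width: 0.0005
finger_force: 1.4
```

```bash
python3 -m creep '[[[0,0,1,0,0],[0,0,1,0,0],[0,0,1,0,0],[0,0,0,0,0]]]'
python3 - <<'E'
from h import *
import cv2
i=ctrl.snapshot("scene")["pixels"][:,:,::-1]
cv2.imwrite("pics/scene3.png",cv2.resize(i[160:360,210:470],None,fx=3,fy=3,interpolation=cv2.INTER_CUBIC))
E
```

```text
time_s: 5.38
eef_pos: [0.4865, 0.0254, 0.1107]
tcp_rot: [180.0, 0.0, 179.0]
ft_force: [-4.8, 0.4, 11.7]
gripper_width: 0.0007
finger_force: 6.2
```

View pics/scene3.png

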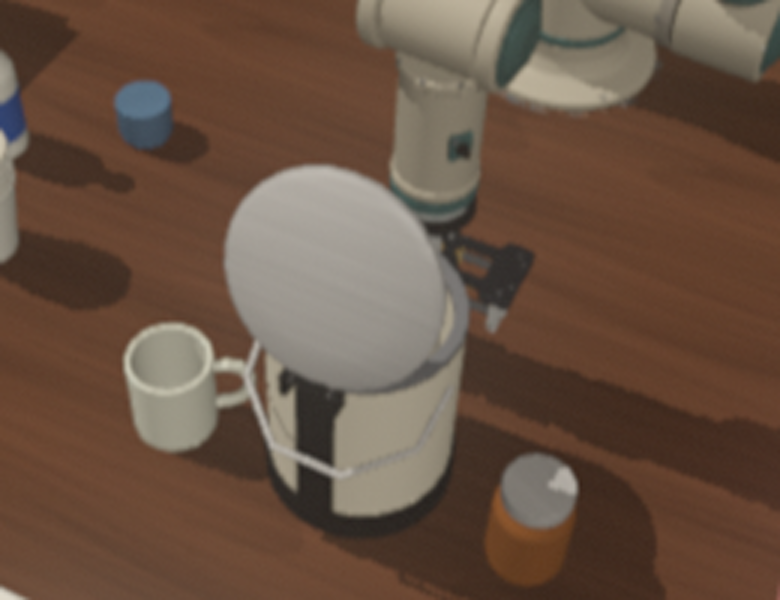

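The lid stands wide open against the pedal stop (force up to 12 N) and the spoon is gone from the rim. Now I'll ease the pedal up.

```bash
python3 -m creep '[[[0,0,-1,0,0],[0,0,-1,0,0],[0,0,-1,0,0],[0,0,-1,0,0],[0,0,-1,0,0]]]'
python3 -m creep '[[[0,0,-1,0,0],[0,0,-1,0,0],[0,0,-1,0,0],[0,0,-1,0,0],[0,0,-1,0,0]]]'
python3 -m creep '[[[0,0,-1,0,0],[0,0,-1,0,0],[0,0,-1,0,0],[0,0,-1,0,0],[0,0,-1,0,0]]]'
python3 -m creep '[[[0,0,-1,0,0],[0,0,-1,0,0],[0,0,-1,0,0],[0,0,-1,0,0],[0,0,-1,0,0]]]'
```

```text
time_s: 5.85
eef_pos: [0.4866, 0.0253, 0.1148]
tcp_rot: [180.0, 0.1, 179.0]
ft_force: [-1.5, -0.2, 3.6]
gripper_width: 0.0006
finger_force: 1.7
time_s: 6.27
eef_pos: [0.4867, 0.0253, 0.12]
tcp_rot: [180.0, 0.1, 179.0]
ft_force: [0.3, 0.6, 4.8]
gripper_width: 0.0003
finger_force: 2.4
time_s: 6.68
eef_pos: [0.487, 0.0253, 0.1252]
tcp_rot: [180.0, 0.1, 179.0]
ft_force: [-1.1, -0.5, 5.9]
gripper_width: 0.0004
finger_force: 3.0
time_s: 7.1
eef_pos: [0.4875, 0.0253, 0.1305]
tcp_rot: [180.0, 0.2, 179.0]
ft_force: [0.2, 0.9, 7.6]
gripper_width: 0.0009
finger_force: 3.5
```

Contact is holding. The shut position should be near z 0.141, so I'll slow down.

```bash
python3 -m creep '[[[0,0,-0.8,0,0],[0,0,-0.8,0,0],[0,0,-0.8,0,0],[0,0,-0.8,0,0],[0,0,-0.8,0,0]]]'
python3 -m creep '[[[0,0,-0.6,0,0],[0,0,-0.5,0,0],[0,0,-0.5,0,0],[0,0,-0.5,0,0],[0,0,-0.4,0,0]]]'
python3 -m creep '[[[0,0,-0.4,0,0],[0,0,-0.4,0,0],[0,0,-0.4,0,0],[0,0,-0.4,0,0],[0,0,-0.4,0,0]]]'
python3 -m creep '[[[0,0,-0.4,0,0],[0,0,-0.4,0,0],[0,0,-0.4,0,0],[0,0,-0.4,0,0],[0,0,-0.4,0,0]]]'
```

```text
time_s: 7.52
eef_pos: [0.488, 0.0253, 0.1347]
tcp_rot: [180.0, 0.3, 179.0]
ft_force: [1.3, 0.5, 8.0]
gripper_width: 0.0005
finger_force: 3.8
time_s: 7.93
eef_pos: [0.4884, 0.0253, 0.1374]
tcp_rot: [180.0, 0.3, 179.0]
ft_force: [1.1, -0.2, 7.2]
gripper_width: 0.0001
finger_force: 3.9
time_s: 8.35
eef_pos: [0.4887, 0.0253, 0.1395]
tcp_rot: [180.0, 0.4, 179.0]
ft_force: [0.9, 1.8, 7.2]
gripper_width: 0.0003
finger_force: 3.8
time_s: 8.77
eef_pos: [0.4889, 0.0253, 0.1415]
tcp_rot: [180.0, 0.4, 179.0]
ft_force: [2.3, 0.3, 3.3]
gripper_width: 0.0005
finger_force: 1.5
```

```bash
python3 -m creep '[[[0,0,-0.4,0,0],[0,0,-0.4,0,0],[0,0,-0.4,0,0],[0,0,-0.4,0,0],[0,0,-0.4,0,0]]]'
python3 -m creep '[[[0,0,-1,0,0],[0,0,-2,0,0],[0,0,-4,0,0],[4,0,-6,0,0],[6,0,-6,0,0]]]'
python3 -m creep '[[[15,0,-10,0,0],[15,0,-20,0,0],[10,0,-20,0,0],[0,0,0,0,0],[0,0,0,0,0]]]'
python3 - <<'E'
from h import *
import cv2
i=ctrl.snapshot("scene")["pixels"][:,:,::-1]
cv2.imwrite("pics/scene4.png",cv2.resize(i[160:360,210:470],None,fx=3,fy=3,interpolation=cv2.INTER_CUBIC))
i=ctrl.snapshot("top")["pixels"][:,:,::-1]
cv2.imwrite("pics/top4.png",cv2.resize(i[145:275,220:395],None,fx=4.5,fy=4.5,interpolation=cv2.INTER_CUBIC))
E
```

```text
time_s: 9.18
eef_pos: [0.485, 0.0254, 0.1415]
tcp_rot: [180.0, -0.2, 179.0]
ft_force: [-0.1, -0.4, -0.7]
gripper_width: 0.0005
finger_force: 0.0
time_s: 9.6
eef_pos: [0.4761, 0.0255, 0.1616]
tcp_rot: [180.0, -0.0, 179.0]
ft_force: [-0.5, 0.0, -0.2]
gripper_width: 0.0005
finger_force: 0.0
time_s: 10.02
eef_pos: [0.4361, 0.0262, 0.2124]
tcp_rot: [-180.0, 0.2, 179.0]
ft_force: [-0.1, -0.4, -0.6]
gripper_width: 0.0006
finger_force: 0.0
```

View pics/scene4.png

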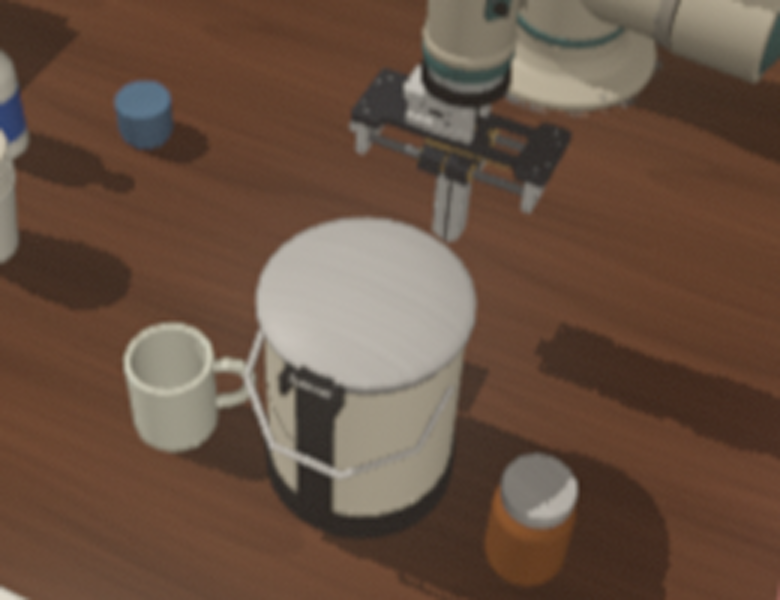

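View pics/top4.png

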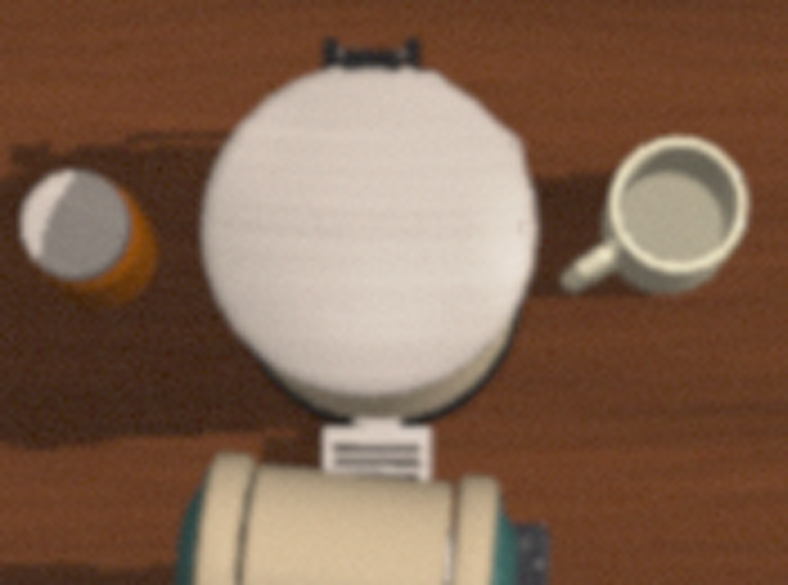

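The lid is shut, with its front edge at row 395 where it was at 390 before. The spoon is inside, the mug and jar haven't moved, and the hand is clear.

```bash
python3 -c "
from rig import ctrl
print(ctrl.finish_job())"
```

```text
the job is handed in; nothing more can be done
None
```

I pressed the pedal down to its stop so the lid opened wide and the spoon dropped into the bin. I then eased the lid fully shut, let go clear of everything, and handed the job in at about 10 s.

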